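# Gauge and sort two brass spacer bars by length

## Robot

A 6-joint arm with a two-finger parallel gripper is mounted at the origin on a cart in front of the work surface, level with it; the furniture and walls round the work are solid. World frame = base frame: x ahead of the robot, y to its left, z up, the work surface at z = 0. Lengths are in m, angles in rad, forces in N, time in s.
With the tool pointing down it reaches from about 0.325 to 0.9 m from the base axis. Payload 3.5 kg.
Tool frame: the origin (TCP) lies midway between the tips of the shut fingers; the grasp point (between the pads) lies behind it (robot.grip_point_offset is the z of the grasp point in the tool frame, in m); z points along the fingers, y is the direction in which the jaws open and shut (so a half turn about z gives the same grasp; the last joint's range is limited). The gripper opens to 85 mm and grips with 20 to 120 N. Pads are 22 mm wide; open, the fingers measure 114 mm over their backs; the gripper's body (76 mm by 85 mm) begins 54 mm behind the grasp point. The pads swing forward as they close: fully open they stand 13 mm farther back than shut.
Start: joints at [-1.397, 0.276, -0.026, 1.268, 0, 1.467], TCP at [0.171, -0.601, 0.231] pointing down, gripper open.
Joint ranges: [-3.12, 3.12], [-0.85, 1.88], [-1.08, 1.24], [-1.95, 2.15], [-1.57, 1.53], [-3.14, 3.14]. Speed limits (rad/s): [2.57, 2.57, 3.14, 3.14, 3.14, 3.14].

## Interface

Orientations are given as a rotation vector (axis times angle).
In Python, from rig import robot gives the robot as it stands.
- The arm moves only by the shell command python3 -m crank 'ROWS' [OPENING] [FORCE]. ROWS is JSON, a list of rows, each a list of 2 entries, a list of its own where there are three numbers: the shift along the world's x, y, z in cm, then the turn, a rotation vector about the world's x, y, z in degrees. In form: [[[tx, ty, tz], [wx, wy, wz]], ...]. A call has 1 to 5 rows; each row shifts and turns the commanded pose from where the row before left it; what a row does not reach is not made up. A row lasts 1/10 s, in which the tool goes at most 50 mm and 8.59 degrees, less where a joint would pass 70% of its speed; a pose out of reach is approached as far as the arm can. A call is refused whole if a number of a shift passes 5 or a number of a turn 8.59, either way. A call with a gripper value outside its range is refused whole. OPENING is the finger opening in cm, from 0 to 8.54, set as the call begins (- or left out, the last holds). The fingers move at their own pace and stop on an object; FORCE is the grip in N (left out, the last holds). Time passes only in rows, so rows that do not move let the fingers close. It gives the time, the measured TCP pose, the force and the opening at its end, in the units of the state.
- robot.read_state(): the state, without advancing time (a new reading comes with each control period).
- robot.get_image(name): name is "scene" or "top" or "wrist"; returns the picture (420x560x3 uint8, red, green, blue); there is no depth.
- robot.get_calibration(name): a dict with "vfov" (degrees; the focal length in pixels is half the picture's height over the tangent of half this angle, whatever the lens; pixels are square), "cx", "cy" (the principal point, pixels), "D" ([k1, k2, p1, p2, k3] as OpenCV has them; the pictures are not rectified), "R" (3x3) and "t" (3): a world point X has camera coordinates R X + t. Camera axes: x right, y down, z forward; pixel columns grow to the right and rows downward; lengths in m; the calibration is good to about 2 mm. A picture is of the moment at which its call begins: read the wrist's pose just before it. get_calibration takes no time and is no camera call; for the wrist camera it gives the pose at the moment of the call.
- robot.job_done(): hands the job in, once; it reports no verdict.
The state is a dict: "clock": time; "joint_pos": joint angles; "joint_vel": joint speeds; "tau": joint torques, N m; "position": TCP position; "tool_rot": TCP orientation; "ft_force": force on the tool from outside, world axes, zero at the start; "torque": the same for the moment, N m; "opening": finger opening in m.
Only numpy, scipy, OpenCV 4.12 (cv2) and the standard library are available. Lean on these libraries where they do the work, as an engineer would, in place of code of your own. Each camera call takes 0.05 s, during which the arm holds its last target. There are 200 camera calls.

## Task

Two square brass spacer bars of different length lie in the sloped feed rack. Check the shorter one in the blue-cheeked length gauge - it must lie flat on the floor of the slot, between the two end cheeks - and then put it flat in the green tray; the other bar, which is too long for the slot, goes flat in the yellow tray. Do not knock over the dispenser bottle.

Things in the scene. Friction and masses are not known exactly. Their poses are not given: they have to be found in the camera images.
- feed_rack: Fixed rack, base 115 x 150 x 8 mm, origin under its centre, z up. Two grey rails at y = +-45 mm, 10 mm wide, climb at 30 degrees towards its +x. A bar (either one) lies along each rail, its low end on a stop whose 3 mm thick side cheeks cover the bar's first 10 mm; beyond them its sides are free. The low end's underside edge is at x -35, z 40 mm.
- short_bar: Loose square brass bar 60 x 14 x 14 mm, about 60 g, dark tapped hole in each end. Origin: centre of the underside's edge at the low end (in the rack); x runs along the bar, uphill in the rack (30 degrees above level), z is the normal of its upper face; it spans x 0..60, y -7..7, z 0..14 mm.
- short_bar_mid (a point): Centre of the short bar (x 30, z 7 mm in its frame); same axes as the bar.
- long_bar: Loose square brass bar 84 x 14 x 14 mm, about 85 g, otherwise like the short bar; spans x 0..84, y -7..7, z 0..14 mm of its frame, x uphill in the rack.
- long_bar_mid (a point): Centre of the long bar (x 42, z 7 mm in its frame); same axes as the bar.
- gauge: Fixed length gauge, base 104 x 46 x 6 mm, origin under its centre, z up. Slot along its x, 68 mm between blue end cheeks (inner faces x = +-34, tops z = 32, 28 mm wide), steel floor at z = 20. Blue side guides 22 mm apart, 6 mm high, only on the last 8 mm at each end; between them the floor is a 10 mm wide rail with open sides for the fingers. Bar either way round.
- green_tray: Fixed open green tray, outside 118 (x) x 88 (y) x 20 mm high, walls and floor 4 mm thick; origin at the centre of its underside, z up. For the short bar. The trays may change places.
- yellow_tray: Fixed open yellow tray, same shape as the green one; for the long bar.
- ipa_bottle: Loose white dispenser bottle with a blue neck, 60 mm across, 146 mm tall, standing upright behind the trays and the gauge; origin at the centre of its underside, z up. Not part of the work.

How it is judged:
By the outcome, as a careful person would: the job done as asked, in the order asked, and still so for the second after the job is handed in, with the robot touching nothing.
It also fails if it takes over 54 s, if anything falls off the work surface, if the arm or the gripper's body presses on something with over 40 N, if the wrist force passes 120 N, or if a joint passes its speed limit or range.

## Working session

There is one attempt and no reset: what is moved stays moved. The work goes in short steps, Python scripts to look and compute and a shell command to move; the robot and the scene stay as the last step left them, time stands still between calls to the robot, and variables do not carry over. Pictures are saved under pics/ and viewed, about 8 in all and at most 12, crops included, and the job is handed in when it is done.

```bash
ls; mkdir -p pics
python3 - <<'E'
from rig import robot
import cv2,numpy as np
print(robot.read_state(), robot.grip_point_offset)
for n in("scene","top"):
    im=robot.get_image(n); cv2.imwrite(f"pics/{n}0.png",im[:,:,::-1])
    c=robot.get_calibration(n); print(n,c)
E
```

```text
pics
{'clock': 0.0, 'joint_pos': array([-1.39740340e+00,  2.77101557e-01, -2.78882813e-02,  1.26802730e+00,
       -1.60253764e-05,  1.46738775e+00]), 'joint_vel': array([ 0.00077386, -0.00074887,  0.00122941, -0.00068587, -0.00042242,
        0.00066257]), 'tau': array([-3.09726111e-04, -4.45508552e+01,  2.95204890e+01,  1.63594441e-02,
       -1.05548943e-05,  7.05931654e-06]), 'position': array([ 0.17064363, -0.60043051,  0.23017576]), 'tool_rot': array([-3.10935473e+00, -4.33105944e-01,  1.47096690e-04]), 'ft_force': array([-0.47832143, -0.43792089,  0.1180547 ]), 'torque': array([-0.02020764,  0.00011986,  0.023301  ]), 'opening': 0.08512853800288828} -0.0187
scene {'vfov': 47.417818521513865, 'cx': 280.3717546548242, 'cy': 209.29621615239355, 'D': array([-0.11444637,  0.        ,  0.        ,  0.        ,  0.        ]), 'R': array([[ 0.7270645 , -0.68652442,  0.00783788],
       [-0.2941939 , -0.32184063, -0.89992697],
       [ 0.62034439,  0.6519991 , -0.4359702 ]]), 't': array([-0.41889474,  0.21873738,  0.88008001])}
top {'vfov': 52.90518739194717, 'cx': 279.4811687711693, 'cy': 207.51186822354268, 'D': array([0.0039346, 0.       , 0.       , 0.       , 0.       ]), 'R': array([[-0.01089018, -0.99982488,  0.01521914],
       [-0.98814004,  0.00842904, -0.15332385],
       [ 0.15316872, -0.01670837, -0.98805879]]), 't': array([-0.02178551,  0.59475266,  0.90294729])}
```

View pics/top0.png

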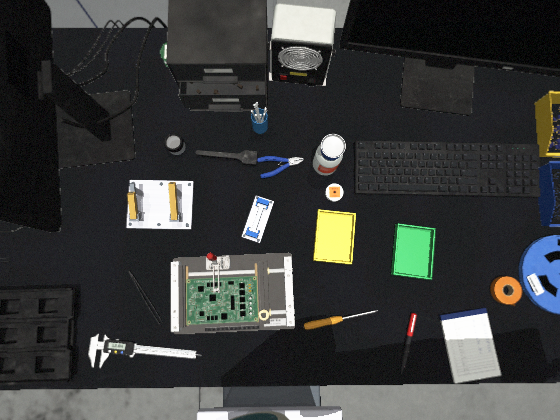

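View pics/scene0.png

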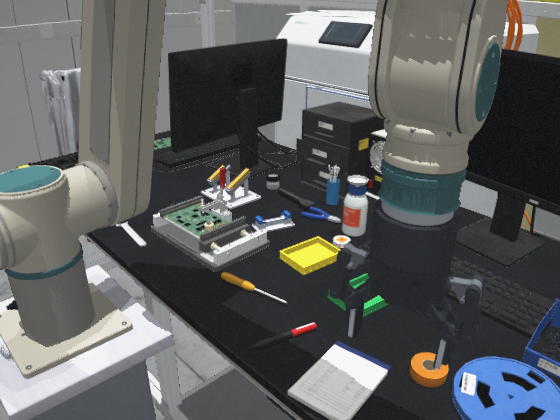

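The top view shows the rack at about (160,205), the gauge at (258,218), the yellow tray at (335,236), the green tray at (414,251) and the bottle at (328,160). Next I'll enlarge the rack and gauge.

Run:
```python
import cv2,numpy as np
a=cv2.imread("pics/top0.png")
x=cv2.resize(a[170:245,120:280],None,fx=5,fy=5,interpolation=cv2.INTER_CUBIC)
s=cv2.imread("pics/scene0.png")[150:260,190:310]
b=a[200:285,308:442]
y=np.zeros((225,800,3),np.uint8)
b=cv2.resize(b,(354,225));s=cv2.resize(s,(245,225));y[:,:354]=b;y[:,400:645]=s
cv2.imwrite("pics/c1.png",np.vstack([x,y]))
```

```text
(no output)
```

View pics/c1.png

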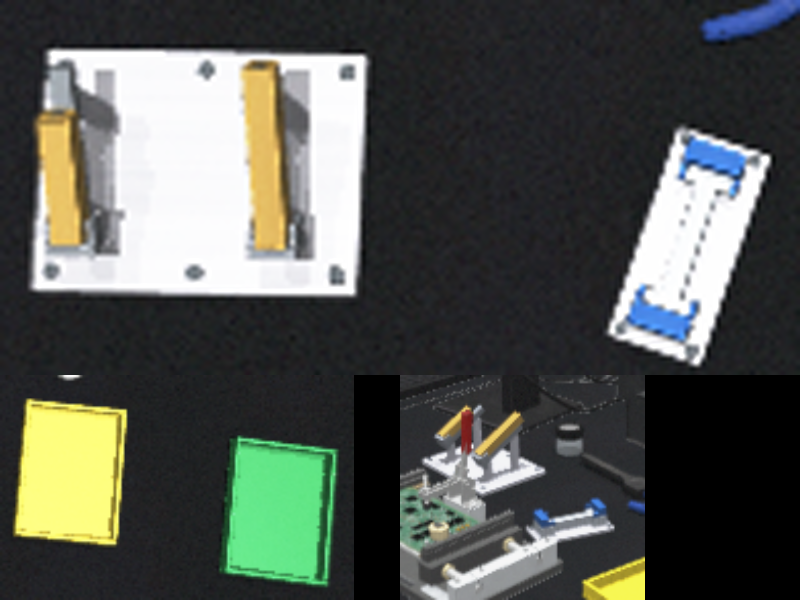

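```bash
cat > h.py <<'E'
import numpy as np,cv2
from rig import robot
from scipy.optimize import least_squares
from scipy.spatial.transform import Rotation as Rn
def K(c):
    f=210/np.tan(np.radians(c["vfov"]/2)); return np.array([[f,0,c["cx"]],[0,f,c["cy"]],[0,0,1]])
def proj(c,P):
    return cv2.projectPoints(np.array(P,float).reshape(-1,1,3),cv2.Rodrigues(np.array(c["R"]))[0],np.array(c["t"]),K(c),np.array(c["D"]))[0][:,0]
def ray(c,uv,z):
    p=cv2.undistortPoints(np.array(uv,float).reshape(-1,1,2),K(c),np.array(c["D"]))[:,0]
    R=np.array(c["R"]);o=-R.T@np.array(c["t"]);d=np.c_[p,np.ones(len(p))]@R
    return o+d*((z-o[2])/d[:,2])[:,None]
def planar(q,L):   # q=x,y,yaw ; L local pts mm
    L=np.array(L,float)/1000; c,s=np.cos(q[2]),np.sin(q[2])
    return np.c_[q[0]+c*L[:,0]-s*L[:,1],q[1]+s*L[:,0]+c*L[:,1],L[:,2]]
def fit(c,uv,L,q0):
    r=least_squares(lambda q:(proj(c,planar(q,L))-uv).ravel(),q0); return r.x,np.abs(r.fun).max()
E
python3 - <<'E'
from h import *
c=robot.get_calibration("top")
up=lambda p,s,o:(np.array(p)+.5)/s-.5+o
def rect(a,b,z): return [(a,b,z),(a,-b,z),(-a,-b,z),(-a,b,z)]
for n,uv,L in [("rack",up([(48,49),(367,55),(355,296),(32,290)],5,[120,170]),rect(57.5,75,8)),
 ("gauge",up([(682,127),(771,157),(700,367),(609,334)],5,[120,170]),rect(52,23,6)),
 ("yellow",up(np.array([(27,400),(127,409),(116,545),(14,537)])-[0,375],2.642,[308,200]),rect(59,44,20)),
 ("green",up(np.array([(237,437),(337,450),(327,585),(220,574)])-[0,375],2.642,[308,200]),rect(59,44,20))]:
    p=ray(c,uv.mean(0)[None],.015)[0]
    q,e=fit(c,uv,L,[p[0],p[1],0]); print(n,q.round(4),np.degrees(q[2]).round(1),e.round(2))
print(ray(c,[[328,172],[210,256],[257,314]],0.0))
s=robot.read_state();print(Rn.from_rotvec(s["tool_rot"]).as_matrix().round(3)); w=robot.get_calibration("wrist");print(-w["R"].T@w["t"],w["R"].round(2),w["vfov"])
E
```

```text
rack [ 0.6114  0.2509 -0.0264] -1.5 0.34
gauge [ 0.5748  0.0227 -0.3358] -19.2 0.44
yellow [ 0.5304 -0.1535 -0.1095] -6.3 0.65
green [ 0.4951 -0.3337 -0.147 ] -8.4 1.25
[[ 0.68668981 -0.14544819  0.        ]
 [ 0.489611    0.13350219  0.        ]
 [ 0.35773995  0.02530057  0.        ]]
[[ 0.962  0.273 -0.   ]
 [ 0.273 -0.962  0.002]
 [ 0.    -0.002 -1.   ]]
[ 0.24087467 -0.57943416  0.37276756] [[ 0.27 -0.96 -0.  ]
 [-0.92 -0.26  0.29]
 [-0.28 -0.08 -0.96]] 64.67680917348578
```

```bash
python3 -m crank '[[[3.5,3.1,0.4],[0,0,0]],[[3.5,3.1,0.4],[0,0,0]],[[3.5,3.1,0.4],[0,0,0]],[[3.5,3.1,0.4],[0,0,0]]]' 4 40
python3 -m crank '[[[3.5,3.1,0.4],[0,0,0]],[[3.5,3.1,0.4],[0,0,0]],[[3.5,3.1,0],[0,0,0]],[[3.5,3.1,0],[0,0,0]]]'
python3 -m crank '[[[1.25,4.4,0],[0,0,-3.5]],[[1.25,4.4,0],[0,0,-3.5]],[[1.25,4.4,0],[0,0,-3.5]],[[1.25,4.4,0],[0,0,-3.5]],[[1.25,4.4,0],[0,0,-3.3]]]'
python3 -m crank '[[[1.25,4.4,0],[0,0,0]],[[1.25,4.4,0],[0,0,0]],[[1.25,4.4,0],[0,0,0]],[[0,4.4,0],[0,0,0]],[[0,4.4,0],[0,0,0]]]'
python3 -m crank '[[[0,4.0,0],[0,0,0]],[[0,0,0],[0,0,0]],[[0,0,0],[0,0,0]]]'
python3 - <<'E'
from h import *
import pickle
s=robot.read_state();print(s["clock"],s["position"],Rn.from_rotvec(s["tool_rot"]).as_matrix().round(3))
c=robot.get_calibration("wrist");im=robot.get_image("wrist");cv2.imwrite("pics/w1.png",im[:,:,::-1]);pickle.dump(c,open("w1.pkl","wb"))
cv2.imwrite("pics/w1b.png",cv2.resize(im[:,:,::-1],(800,600),interpolation=cv2.INTER_CUBIC))
E
```

```text
clock: 0.5
position: [0.3116, -0.4757, 0.2469]
tool_rot: [-3.111, -0.432, 0.0]
ft_force: [0.1, -0.9, 1.1]
opening: 0.0401
clock: 0.9
position: [0.4518, -0.3516, 0.2551]
tool_rot: [-3.111, -0.433, 0.0]
ft_force: [-0.2, -0.7, -0.0]
opening: 0.0398
clock: 1.4
position: [0.5132, -0.1312, 0.2549]
tool_rot: [-3.141, 0.044, 0.001]
ft_force: [0.4, -0.0, 1.3]
opening: 0.04
clock: 1.9
position: [0.5503, 0.0724, 0.2547]
tool_rot: [-3.127, -0.01, 0.002]
ft_force: [-0.2, -0.4, -0.1]
opening: 0.04
clock: 2.2
position: [0.5513, 0.0895, 0.255]
tool_rot: [-3.114, -0.05, 0.002]
ft_force: [-0.2, -0.3, -0.1]
opening: 0.0398
2.2 [0.55129787 0.08954738 0.25502679] [[ 0.999  0.032 -0.002]
 [ 0.032 -0.999  0.027]
 [-0.001 -0.027 -1.   ]]
```

View pics/w1b.png

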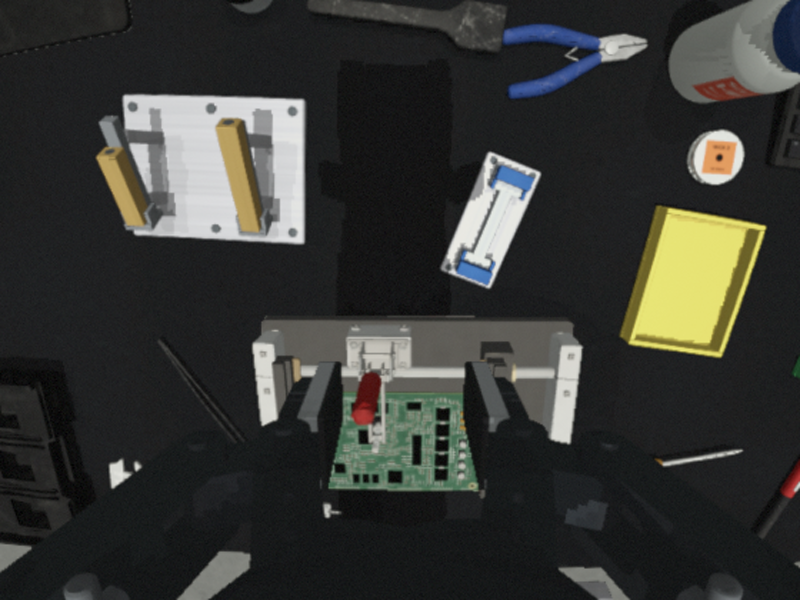

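Run:
```python
from h import *
s=robot.read_state();print(s["joint_pos"].round(3),s["joint_vel"].round(3),s["position"])
```

```text
[ 0.03   0.146 -0.139  1.287  0.028  3.141] [-0.014 -0.003 -0.     0.001  0.001  0.001] [0.55133817 0.08908656 0.25509431]
```

Run:
```python
from h import *
import pickle
c=pickle.load(open("w1.pkl","rb"));T=robot.get_calibration("top");S=robot.get_calibration("scene")
up=lambda p:(np.array(p)+.5)/(800/560)-.5
def rect(a,b,z): return [(a,b,z),(a,-b,z),(-a,-b,z),(-a,b,z)]
for n,uv,L,q0 in [("rack",[(123,95),(305,99),(305,244),(134,240)],rect(57.5,75,8),[.61,.25,0]),
 ("gauge",[(490,152),(541,172),(491,288),(441,269)],rect(52,23,6),[.57,.02,-.3]),
 ("yellow",[(662,206),(766,227),(722,357),(622,342)],rect(59,44,20),[.53,-.15,-.1])]:
    q,e=fit(c,up(uv),L,q0); print(n,q.round(4),np.degrees(q[2]).round(1),e.round(2))
r=least_squares(lambda X:np.r_[(proj(T,X)-[210,256]).ravel(),(proj(S,X)-[222,166]).ravel(),(proj(c,X)-up([368,380])).ravel()],[.5,.13,.08]);print(r.x,r.fun)
# bars predicted in both views using two rack estimates
B=lambda l,y:[( -35+.866*a-.5*h, y+b, 40+.5*a+.866*h) for a,b,h in [(0,7,14),(0,-7,14),(l,7,14),(l,-7,14)]]
for q in ([.6114,.2509,-.0264],):
    for l,y in((60,45),(84,-45)):
        P=planar(q,B(l,y)); print("top x5",((proj(T,P)-[120,170]+.5)*5-.5).round(0).tolist(),"w",((proj(c,P)+.5)*800/560-.5).round(0).tolist())
```

```text
rack [ 0.6072  0.2538 -0.0141] -0.8 2.05
gauge [ 0.5725  0.0264 -0.3265] -18.7 0.83
yellow [ 0.5292 -0.1474 -0.1129] -6.5 2.66
[0.49358872 0.11350837 0.14703895] [-0.79800293 -5.11055508  3.80627737  5.27152156 -1.06984177  3.07610281]
top x5 [[51.0, 247.0], [82.0, 247.0], [36.0, 119.0], [68.0, 119.0]] w [[131.0, 222.0], [149.0, 223.0], [100.0, 152.0], [119.0, 152.0]]
top x5 [[255.0, 250.0], [287.0, 251.0], [241.0, 70.0], [274.0, 70.0]] w [[246.0, 228.0], [264.0, 229.0], [220.0, 122.0], [242.0, 123.0]]
```

```bash
python3 -m crank '[[[0,0,0],[0,0,8.5]],[[0,0,0],[0,0,8.5]],[[0,0,0],[0,0,8.5]],[[0,0,0],[0,0,8.5]],[[0,0,0],[0,0,8.5]]]' >/dev/null
python3 -m crank '[[[0,1,0],[0,0,8.5]],[[0,1,0],[0,0,8.5]],[[0,1,0],[0,0,8.5]],[[0,1,0],[0,0,8.5]],[[0,1,0],[0,0,8.5]]]' >/dev/null
python3 -m crank '[[[0,1,0],[0,0,8.5]],[[0,1,0],[0,0,8.5]],[[0,1,0],[0,0,8.5]],[[0,1,0],[0,0,8.5]],[[0,1,0],[0,0,8.5]]]' >/dev/null
python3 -m crank '[[[0,1,0],[0,0,8.5]],[[0,1,-0.5],[0,0,8.5]],[[0,1,-0.5],[0,0,8.5]],[[0,1,-1],[0,0,8.5]],[[0,1,-1],[0,0,8]]]'
python3 -m crank '[[[0,0,0],[0,0,0]],[[0,0,0],[0,0,0]]]'
python3 - <<'E'
from h import *
import pickle
s=robot.read_state();print(s["joint_pos"].round(3),s["position"],Rn.from_rotvec(s["tool_rot"]).as_matrix().round(3))
c=robot.get_calibration("wrist");im=robot.get_image("wrist");cv2.imwrite("pics/w2.png",im[:,:,::-1]);pickle.dump(c,open("w2.pkl","wb"))
cv2.imwrite("pics/w2b.png",cv2.resize(im[:,:,::-1],(800,600),interpolation=cv2.INTER_CUBIC))
E
```

```text
clock: 4.25
position: [0.5522, 0.2388, 0.2252]
tool_rot: [-0.232, -3.132, 0.045]
ft_force: [-0.8, 0.2, 0.4]
opening: 0.0399
clock: 4.45
position: [0.5516, 0.2388, 0.2252]
tool_rot: [-0.244, -3.13, 0.046]
ft_force: [-0.6, -0.2, 0.8]
opening: 0.0399
[ 0.314  0.248 -0.077  1.259 -0.026  0.469] [0.55155424 0.23876141 0.22522364] [[-0.988  0.155 -0.005]
 [ 0.155  0.988 -0.029]
 [ 0.    -0.029 -1.   ]]
```

View pics/w2b.png

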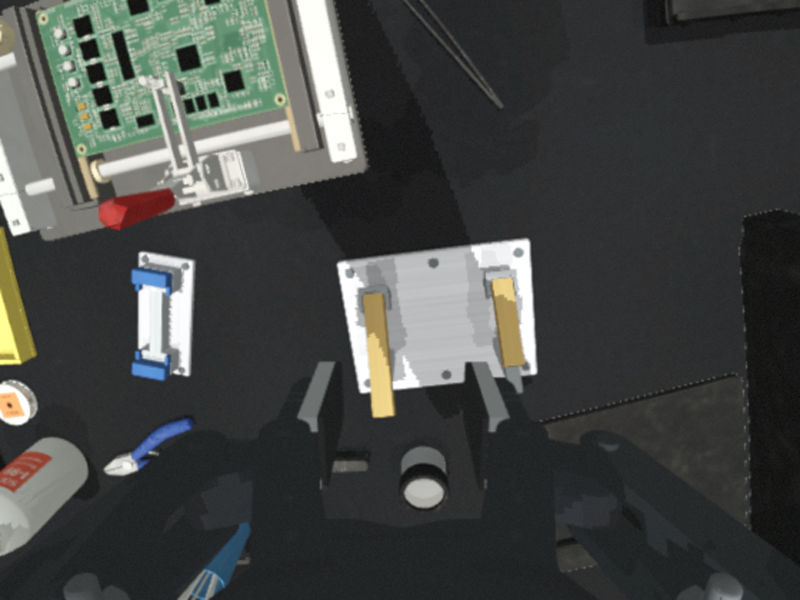

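Run:
```python
from h import *
import pickle
c=pickle.load(open("w2.pkl","rb"))
up=lambda p:(np.array(p)+.5)/(800/560)-.5
for n,uv,L,q0 in [("rack",[(338,263),(529,239),(537,374),(359,392)],[(-57.5,-75,8),(-57.5,75,8),(57.5,75,8),(57.5,-75,8)],[.61,.25,0]),
 ("gauge",[(138,252),(194,261),(189,377)],[(-52,-23,6),(-52,23,6),(52,23,6)],[.57,.02,-.3])]:
    q,e=fit(c,up(uv),L,q0); print(n,q.round(4),np.degrees(q[2]).round(1),e.round(2))
B=lambda l,y:[( -35+.866*a-.5*h, y+b, 40+.5*a+.866*h) for a,b,h in [(0,7,14),(0,-7,14),(l,7,14),(l,-7,14)]]
for l,y in((60,45),(84,-45)):
    P=planar([.6114,.2509,-.0264],B(l,y)); print("w",((proj(c,P)+.5)*800/560-.5).round(0).tolist())
for l,y,uv in((60,45,[(512,279),(493,281),(523,363),(502,367)]),(84,-45,[(385,293),(364,294),(394,414),(372,417)])):
    print(fit(c,up(uv),B(l,y),[.61,.25,0]))
```

```text
rack [ 0.6082  0.2553 -0.0272] -1.6 0.88
gauge [ 0.5727  0.0278 -0.326 ] -18.7 0.61
w [[506.0, 281.0], [486.0, 284.0], [520.0, 369.0], [498.0, 371.0]]
w [[377.0, 296.0], [357.0, 299.0], [388.0, 420.0], [367.0, 422.0]]
(array([ 0.60785304,  0.25392846, -0.05885127]), np.float64(1.7273399677238785))
(array([ 0.60959713,  0.25569216, -0.04647927]), np.float64(1.0084152147945815))
```

```bash
python3 -m crank '[[[0.2,1.2,-2],[1.7,0,7.5]],[[0.2,1.2,-2],[-0.2,-7.4,0]],[[0.2,1.3,-2],[-0.2,-7.4,0]],[[0.2,1.3,-2],[-0.2,-7.4,0]],[[0.2,1.3,-2],[-0.2,-7.5,0]]]'
python3 -m crank '[[[0,0,0],[0,0,0]],[[0,0,0],[0,0,0]]]' >/dev/null
cat > st.py <<'E'
from h import *
s=robot.read_state();R=Rn.from_rotvec(s["tool_rot"]).as_matrix()
print(s["clock"],s["position"].round(4),s["joint_pos"].round(2),s["ft_force"].round(1),round(s["opening"],4));print(R.round(3))
E
python3 st.py
```

```text
clock: 5.0
position: [0.563, 0.303, 0.1275]
tool_rot: [0.032, 2.616, -0.007]
ft_force: [0.8, 1.3, -1.6]
opening: 0.0397
5.2 [0.5604 0.3021 0.1248] [ 0.51  0.15 -0.54  0.43 -0.25  0.47] [ 0.1 -0.3  1. ] 0.0397
[[-0.871  0.021  0.491]
 [ 0.017  1.    -0.013]
 [-0.491 -0.003 -0.871]]
```

```bash
python3 -m crank '[[[1,-0.1,-1.8],[0,-0.6,0]],[[1.1,-0.1,-1.9],[0,0,0]],[[1.1,0,-1.9],[0,0,0]],[[1,0,-1.8],[0,0,0]],[[0,0,0],[0,0,0]]]'
python3 -m crank '[[[0,0,0],[0,0,0]]]' >/dev/null
python3 st.py
python3 - <<'E'
from h import *
for n in("wrist","scene"):
    im=robot.get_image(n);cv2.imwrite(f"pics/{n}3.png",im[:,:,::-1])
a=cv2.imread("pics/wrist3.png")[160:400,130:430];b=cv2.imread("pics/scene3.png")[130:250,160:310]
cv2.imwrite("pics/c3.png",np.hstack([cv2.resize(a,(400,320)),cv2.resize(b,(400,320))]))
E
```

```text
clock: 5.7
position: [0.6084, 0.3009, 0.0531]
tool_rot: [0.031, 2.612, -0.009]
ft_force: [-0.0, 0.5, 0.1]
opening: 0.0398
5.8 [0.6072 0.3014 0.0543] [ 0.47  0.3  -0.54  0.25 -0.24  0.43] [ 0.2 -0.9  0.5] 0.0401
[[-0.862  0.023  0.506]
 [ 0.02   1.    -0.011]
 [-0.506  0.    -0.863]]
```

View pics/c3.png

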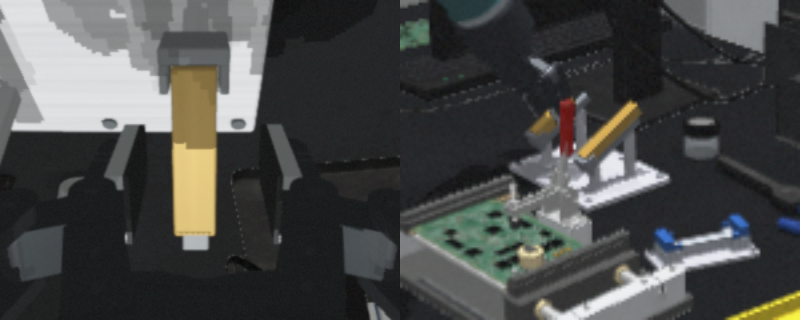

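```bash
python3 -m crank '[[[-0.4,-0.1,-0.4],[0,0,0]],[[0,0,0],[0,0,0]]]' >/dev/null; python3 st.py
python3 -m crank '[[[0,0,0],[0,0,0]],[[0,0,0],[0,0,0]],[[0,0,0],[0,0,0]],[[0,0,0],[0,0,0]],[[0,0,0],[0,0,0]]]' 0 50; python3 st.py
```

```text
6.1 [0.5985 0.2998 0.0475] [ 0.47  0.3  -0.56  0.24 -0.24  0.43] [-0.5 -0.3  0. ] 0.0399
[[-0.865  0.02   0.502]
 [ 0.016  1.    -0.012]
 [-0.502 -0.002 -0.865]]
clock: 6.6
position: [0.5991, 0.3, 0.0476]
tool_rot: [0.025, 2.615, -0.01]
ft_force: [-4.8, -0.6, 5.9]
opening: 0.0128
6.6 [0.5991 0.3    0.0476] [ 0.47  0.3  -0.56  0.24 -0.24  0.43] [-4.8 -0.6  5.9] 0.0128
[[-0.864  0.02   0.503]
 [ 0.016  1.    -0.012]
 [-0.503 -0.002 -0.864]]
```

```bash
python3 -m crank '[[[-0.5,0,0.9],[0,0,0]],[[-1,0,1.8],[0,0,0]],[[-1,0,1.8],[0,0,0]],[[0,0,2.5],[0,0,0]],[[0,0,2.5],[0,0,0]]]'
python3 -m crank '[[[0,0,2],[0.2,7.5,0]],[[0,0,2],[0.2,7.5,0]],[[0,0,1],[0.2,7.5,0]],[[0,0,0],[0.2,7.5,0]]]'
python3 -m crank '[[[0,-3.5,0],[0,0,-3.5]],[[0,-3.5,0],[0,0,-3.5]],[[0,-3.5,0],[0,0,-3.5]],[[0,-3.5,0],[0,0,-3.5]],[[0,-3.5,0],[0,0,-3.5]]]'
python3 -m crank '[[[0,0,0],[0,0,0]],[[0,0,0],[0,0,0]],[[0,0,0],[0,0,0]],[[0,0,0],[0,0,0]]]' >/dev/null;python3 st.py
python3 - <<'E'
from h import *
import pickle
c=robot.get_calibration("wrist");im=robot.get_image("wrist");cv2.imwrite("pics/w4.png",im[:,:,::-1]);pickle.dump(c,open("w4.pkl","wb"))
cv2.imwrite("pics/w4b.png",cv2.resize(im[:,:,::-1],(800,600),interpolation=cv2.INTER_CUBIC))
E
```

```text
clock: 7.1
position: [0.5731, 0.2997, 0.1426]
tool_rot: [0.025, 2.616, -0.01]
ft_force: [0.2, 0.6, -0.6]
opening: 0.013
clock: 7.5
position: [0.576, 0.301, 0.197]
tool_rot: [0.032, 3.137, 0.007]
ft_force: [1.3, 0.8, -1.1]
opening: 0.013
clock: 8.0
position: [0.5741, 0.1238, 0.1924]
tool_rot: [0.512, 3.096, 0.001]
ft_force: [0.7, 0.1, -0.5]
opening: 0.0129
8.4 [0.5743 0.1261 0.1924] [ 0.11  0.23 -0.17  1.17  0.    0.43] [-0.3  0.5 -1. ] 0.0128
[[-0.948  0.318  0.003]
 [ 0.318  0.948  0.001]
 [-0.003  0.002 -1.   ]]
```

View pics/w4b.png

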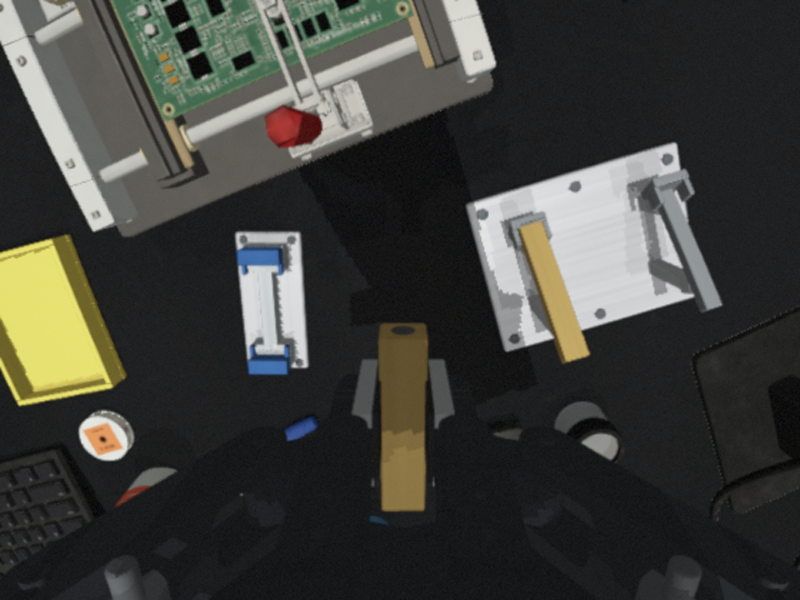

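Run:
```python
from h import *
import pickle
c=pickle.load(open("w4.pkl","rb"));s=robot.read_state();R=Rn.from_rotvec(s["tool_rot"]).as_matrix();p=s["position"]
up=lambda q:(np.array(q)+.5)/(800/560)-.5
q,e=fit(c,up([(236,233),(300,232),(307,366)]),[(-52,-23,6),(-52,23,6),(52,23,6)],[.57,.03,-.33]);print("gauge",q,np.degrees(q[2]),e)
# bar in tool frame: local x (toward tool +x = near), params s,yo,zc,pitch(about y),yaw(about z)
L=np.array([(30,7,-7),(30,-7,-7),(-30,7,-7),(-30,-7,-7),(30,7,7),(30,-7,7)])/1e3
def P(v):
    return (L@Rn.from_euler('yz',v[3:]).as_matrix().T+v[:3])@R.T+p
# image left=-y; tool y=+y world -> right
uv=up([(428.5,337),(379.5,337),(425,510),(383,510),(427,324),(380,324)])
r=least_squares(lambda v:(proj(c,P(v))-uv).ravel(),[0,0,-.012,0,0]);print("bar in tool",r.x[:3].round(4),np.degrees(r.x[3:]),r.fun.round(1))
```

```text
gauge [ 0.57215735  0.02767152 -0.33324274] -19.093402614163427 1.1148110851205502
bar in tool [-0.0068  0.0012 -0.0079] [-2.83436339 -0.04151526] [-0.5  0.3  0.3  0.3  0.2  0.1 -0.2  0.2 -1.  -0.5  1.3 -0.5]
```

```bash
python3 -m crank '[[[-0.3,-3.2,0],[0,0,-0.3]],[[-0.3,-3.2,-2],[0,0,0]],[[-0.2,-3.3,-4],[0,0,0]],[[0,0,-4],[0,0,0]],[[0,0,-3],[0,0,0]]]'
python3 -m crank '[[[0,0,0],[0,0,0]],[[0,0,0],[0,0,0]],[[0,0,0],[0,0,0]]]' >/dev/null;python3 st.py
python3 - <<'E'
from h import *
import pickle
c=robot.get_calibration("wrist");im=robot.get_image("wrist");cv2.imwrite("pics/w5.png",im[:,:,::-1]);pickle.dump(c,open("w5.pkl","wb"))
cv2.imwrite("pics/w5b.png",cv2.resize(im[140:420,130:430,::-1],(640,597),interpolation=cv2.INTER_CUBIC))
E
```

```text
clock: 8.95
position: [0.5655, 0.029, 0.0617]
tool_rot: [0.518, 3.097, 0.001]
ft_force: [-0.8, 1.3, -0.8]
opening: 0.0127
9.25 [0.5685 0.0297 0.0659] [-0.06  0.31 -0.35  0.9   0.    0.27] [-0.  -0.6 -0.8] 0.0133
[[-0.946  0.324  0.007]
 [ 0.324  0.946  0.   ]
 [-0.007  0.002 -1.   ]]
```

View pics/w5b.png

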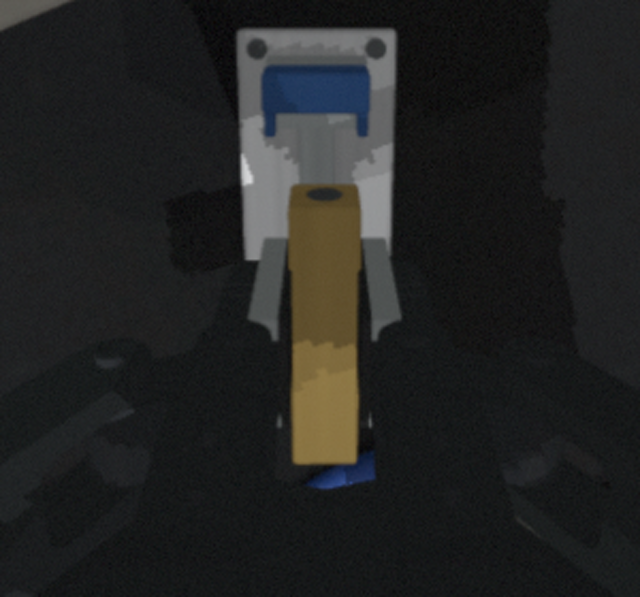

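Run:
```python
from h import *
import pickle
c=pickle.load(open("w5.pkl","rb"));s=robot.read_state();R=Rn.from_rotvec(s["tool_rot"]).as_matrix();p=s["position"]
up=lambda q:(np.array(q)+.5)/(640/300)-.5+[130,140]
LG=[(-52,-23,6),(-52,23,6),(-34,-14,32),(-34,14,32)]
q,e=fit(c,up([(238,30),(397,30),(262,113),(370,113)]),LG,[.57,.03,-.33]);print("gauge",q,np.degrees(q[2]),e)
L=np.array([(30,7,-7),(30,-7,-7),(-30,7,-7),(-30,-7,-7),(30,7,7),(30,-7,7)])/1e3
P=lambda v:(L@Rn.from_euler('yz',v[3:]).as_matrix().T+v[:3])@R.T+p
uv=up([(360,208),(289,208),(357,464),(292,464),(358,185),(291,185)])
r=least_squares(lambda v:(proj(c,P(v))-uv).ravel(),[0,0,-.012,0,0]);print("bar in tool",r.x[:3].round(4),np.degrees(r.x[3:]),r.fun.round(1))
b=p+R@r.x[:3]; print("bar centre",b)
for g in (q,[.5724,.0275,-.33]):
    G=np.array([np.cos(g[2]),np.sin(g[2])]);d=np.array(g[:2])-b[:2];print("need along,lat mm",1e3*d@G,1e3*(d@[-G[1],G[0]]),"world",d*100)
```

```text
gauge [ 0.57207002  0.027175   -0.33400154] -19.13687861609853 0.7259366700396583
bar in tool [-0.0063  0.0009 -0.0085] [-1.48654396  0.03409331] [ 0.3 -0.  -0.3 -0.  -0.3  0.   0.3  0.  -0.3 -0.   0.3 -0. ]
bar centre [0.57493017 0.02838251 0.0747693 ]
need along,lat mm -2.3062346469605464 -2.078417642491381 world [-0.28601472 -0.12075165]
need along,lat mm -2.1076739741178026 -1.6547766528591046 world [-0.25301677 -0.08825117]
```

```bash
python3 -m crank '[[[-0.25,-0.1,-1],[0,0,0]],[[0,0,-1.5],[0,0,0]],[[0,0,-1],[0,0,0]],[[0,0,-0.5],[0,0,0]],[[0,0,0],[0,0,0]]]'
python3 -m crank '[[[0,0,0],[0,0,0]],[[0,0,0],[0,0,0]]]';python3 st.py
```

```text
clock: 9.8
position: [0.5638, 0.0282, 0.0233]
tool_rot: [0.517, 3.096, 0.001]
ft_force: [-0.7, 0.3, -0.6]
opening: 0.0125
clock: 10.0
position: [0.5642, 0.0282, 0.0242]
tool_rot: [0.517, 3.095, 0.001]
ft_force: [0.1, -1.1, -1.0]
opening: 0.013
10.0 [0.5642 0.0282 0.0242] [-0.06  0.36 -0.4   0.81  0.    0.27] [ 0.1 -1.1 -1. ] 0.013
[[-0.946  0.325  0.004]
 [ 0.325  0.946  0.   ]
 [-0.004  0.001 -1.   ]]
```

```bash
python3 -m crank '[[[0.1,0,-0.3],[0,0,0]],[[0,0,0],[0,0,0]]]';
python3 -m crank '[[[0,0,-0.2],[0,0,0]],[[0,0,0],[0,0,0]]]'
python3 -m crank '[[[0,0,-0.15],[0,0,0]],[[0,0,0],[0,0,0]]]'
```

```text
clock: 10.2
position: [0.565, 0.0282, 0.0207]
tool_rot: [0.517, 3.095, 0.001]
ft_force: [0.5, -0.5, -0.4]
opening: 0.0129
clock: 10.4
position: [0.5647, 0.0282, 0.0185]
tool_rot: [0.517, 3.096, 0.001]
ft_force: [-0.3, 0.5, -1.4]
opening: 0.013
clock: 10.6
position: [0.5647, 0.0282, 0.0171]
tool_rot: [0.517, 3.096, 0.001]
ft_force: [0.6, 0.2, -0.7]
opening: 0.013
```

```bash
python3 -m crank '[[[0,0,-0.15],[0,0,0]],[[0,0,0],[0,0,0]]]' | grep -E 'pos|ft'
python3 -m crank '[[[0,0,-0.15],[0,0,0]],[[0,0,0],[0,0,0]]]'| grep -E 'pos|ft'
```

```text
position: [0.5648, 0.0282, 0.0156]
ft_force: [0.4, -0.3, -0.9]
position: [0.5651, 0.0282, 0.0148]
ft_force: [-0.3, -0.7, 3.9]
```

```bash
python3 -m crank '[[[0,0,0],[0,0,0]],[[0,0,0],[0,0,0]],[[0,0,0],[0,0,0]],[[0,0,0],[0,0,0]]]' 4 | grep -E 'ft|open'
python3 -m crank '[[[0,0,1.5],[0,0,0]],[[0,0,3],[0,0,0]],[[0,0,3],[0,0,0]],[[0,0,0],[0,0,0]],[[0,0,0],[0,0,0]]]' | grep -E 'pos|ft'
python3 - <<'E'
from h import *
import pickle
c=robot.get_calibration("wrist");im=robot.get_image("wrist");cv2.imwrite("pics/w6.png",im[:,:,::-1]);pickle.dump(c,open("w6.pkl","wb"))
cv2.imwrite("pics/w6b.png",cv2.resize(im[140:420,130:430,::-1],(640,597),interpolation=cv2.INTER_CUBIC))
im=robot.get_image("scene");cv2.imwrite("pics/s6.png",im[:,:,::-1])
a=cv2.imread("pics/w6b.png");b=cv2.resize(im[180:260,230:320,::-1],(450,400));z=np.zeros((597,790,3),np.uint8);z[:480,:340]=a[:480,150:490];z[:400,340:]=b
cv2.imwrite("pics/c6.png",z)
E
```

```text
ft_force: [-0.5, -0.2, 0.6]
opening: 0.04
position: [0.5657, 0.0281, 0.0901]
ft_force: [-0.1, 0.7, -0.2]
```

View pics/c6.png

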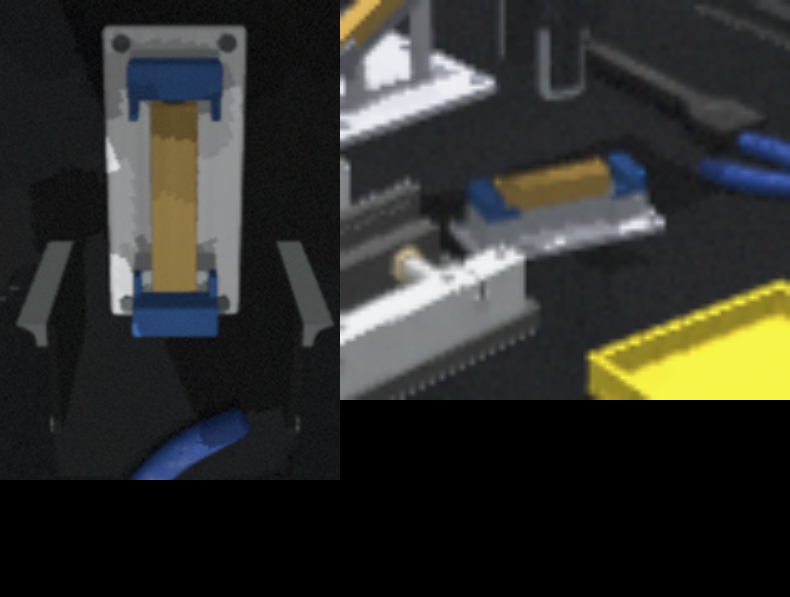

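```bash
python3 -m crank '[[[0.3,-0.1,-2.5],[0,0,0]],[[0.3,-0.1,-2.5],[0,0,0]],[[0,0,-1.5],[0,0,0]],[[0,0,-0.6],[0,0,0]],[[0,0,0],[0,0,0]]]' | grep -E 'pos|ft'
python3 -m crank '[[[0,0,0],[0,0,0]],[[0,0,0],[0,0,0]]]' | grep -E 'pos|ft'
```

```text
position: [0.5689, 0.0263, 0.0163]
ft_force: [0.2, 0.9, 0.4]
position: [0.5718, 0.0261, 0.0191]
ft_force: [-0.1, 0.4, 0.2]
```

```bash
python3 -m crank '[[[0,0,0],[0,0,0]],[[0,0,0],[0,0,0]],[[0,0,0],[0,0,0]],[[0,0,0],[0,0,0]],[[0,0,0],[0,0,0]]]' 0 50 | grep -E 'pos|ft|open'
python3 -m crank '[[[0,0,1.5],[0,0,0]],[[0,0,3],[0,0,0]],[[-1,0,4],[0,0,0]],[[-1,0,4],[0,0,0]],[[-2,-3,2],[0,0,0]]]' | grep -E 'pos|ft|open'
python3 -m crank '[[[-2,-4.2,0],[0,0,2]],[[-2,-4.2,0],[0,0,2]],[[0,-4.5,0],[0,0,2]],[[0,-4.5,0],[0,0,2]],[[0,-4.5,0],[0,0,2]]]' | grep -E 'pos|ft|open'
python3 -m crank '[[[0,-4.5,0],[0,0,1]],[[0,-4.5,0],[0,0,0]],[[0,-1.5,-3],[0,0,0]],[[0,0,-3],[0,0,0]],[[0,0,0],[0,0,0]]]' | grep -E 'pos|ft|open'
python3 -m crank '[[[0,0,0],[0,0,0]],[[0,0,0],[0,0,0]]]' >/dev/null;python3 st.py
python3 - <<'E'
from h import *
import pickle
c=robot.get_calibration("wrist");im=robot.get_image("wrist");cv2.imwrite("pics/w7.png",im[:,:,::-1]);pickle.dump(c,open("w7.pkl","wb"))
# tray fit w/o viewing: green mask min-area + predicted rim
m=cv2.inRange(cv2.cvtColor(im,cv2.COLOR_RGB2HSV),(45,90,30),(85,255,255));n,l,st,ce=cv2.connectedComponentsWithStats(m)
i=1+np.argmax(st[1:,4]);print(st[i],ce[i]);print(ray(c,[ce[i]],.012))
g=[.493,-.328,-.14];rim=planar(g,[(59,44,20),(59,-44,20),(-59,-44,20),(-59,44,20)]);print(proj(c,rim).round(0))
cv2.polylines(im,[proj(c,rim).astype(np.int32)],True,(255,0,0))
cv2.imwrite("pics/w7b.png",im[:,:,::-1])
E
```

```text
position: [0.5719, 0.0261, 0.0193]
ft_force: [-0.7, -1.0, 6.6]
opening: 0.0126
position: [0.5335, -0.0024, 0.1669]
ft_force: [1.0, -2.0, 1.0]
opening: 0.0124
position: [0.4901, -0.2242, 0.163]
ft_force: [1.1, 0.9, -0.7]
opening: 0.0128
position: [0.4871, -0.3256, 0.0982]
ft_force: [-0.9, 1.3, -1.6]
opening: 0.0128
14.9 [ 0.4918 -0.328   0.1047] [-0.7   0.31 -0.27  0.99  0.   -0.56] [-0.1  0.1 -0.6] 0.0126
[[-0.99   0.138  0.005]
 [ 0.138  0.99  -0.   ]
 [-0.005  0.    -1.   ]]
[  210   133   131   158 14751] [273.16080266 193.61812758]
[[ 0.47728901 -0.33108531  0.012     ]]
[[337. 288.]
 [224. 288.]
 [215. 134.]
 [346. 134.]]
```

View pics/w7b.png

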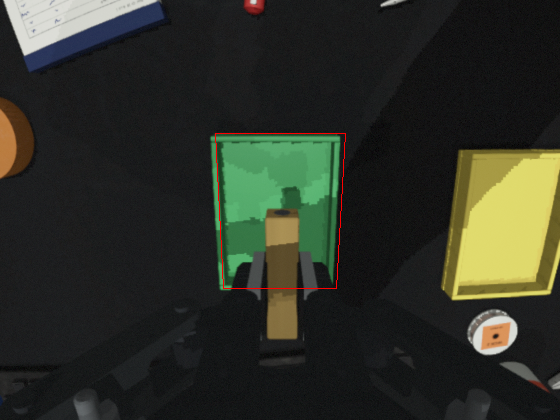

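```bash
python3 -m crank '[[[0,-0.3,-3],[0,0,0]],[[0,0,-3],[0,0,0]],[[0,0,-2],[0,0,0]],[[0,0,-0.8],[0,0,0]],[[0,0,0],[0,0,0]]]' | grep -E 'pos|ft|open'
python3 -m crank '[[[0,0,0],[0,0,0]],[[0,0,0],[0,0,0]]]' | grep -E 'pos|ft|open'
```

```text
position: [0.491, -0.3304, 0.0154]
ft_force: [0.2, 0.4, -0.9]
opening: 0.0123
position: [0.4924, -0.3318, 0.0172]
ft_force: [0.6, -0.0, -0.9]
opening: 0.0124
```

```bash
python3 -m crank '[[[0,0,-0.7],[0,0,0]],[[0,0,0],[0,0,0]]]' | grep -E 'pos|ft|open'
python3 -m crank '[[[0,0,-0.3],[0,0,0]],[[0,0,0],[0,0,0]]]' | grep -E 'pos|ft|open'
```

```text
position: [0.4908, -0.3307, 0.0081]
ft_force: [0.3, 0.2, 0.7]
opening: 0.0128
position: [0.4906, -0.3306, 0.0049]
ft_force: [-0.0, 0.5, -0.6]
opening: 0.0125
```

```bash
python3 -m crank '[[[0,0,0],[0,0,0]],[[0,0,0],[0,0,0]],[[0,0,0],[0,0,0]]]' 4 | grep -E 'pos|ft|open'
python3 -m crank '[[[0,0,2],[0,0,0]],[[0,0,4],[0,0,0]],[[0,0,4.5],[0,0,0]],[[0,0,4.5],[0,0,0]],[[0,2,4],[0,0,0]]]' | grep -E 'pos|ft|open'
python3 - <<'E'
from h import *
im=robot.get_image("wrist");cv2.imwrite("pics/w8.png",im[:,:,::-1])
E
python3 -m crank '[[[0.5,4.5,2],[0,0,1.5]],[[0.5,4.5,1],[0,0,1.5]],[[0.5,4.5,0],[0,0,1.5]],[[0.5,4.5,0],[0,0,2]],[[0.5,4.5,0],[0,0,0]]]' | grep -E 'pos|ft|open'
python3 -m crank '[[[0.5,4.5,0],[0,0,0]],[[0.5,4.5,0],[0,0,0]],[[0.5,4.5,0],[0,0,0]],[[0.5,4.5,0],[0,0,0]],[[0.5,4.5,0],[0,0,0]]]' | grep -E 'pos|ft|open'
python3 -m crank '[[[0.7,4.5,0],[-0.2,-5,0]],[[0.5,3,0],[-0.2,-6,0]],[[0.5,0.5,-1],[-0.2,-6,0]],[[0.5,0,-2],[-0.2,-6.5,0]],[[0.3,0,-2],[-0.2,-6.5,0]]]' | grep -E 'pos|ft|open'
python3 -m crank '[[[0,0,0],[0,0,0]],[[0,0,0],[0,0,0]]]' >/dev/null;python3 st.py
```

```text
position: [0.4912, -0.331, 0.0055]
ft_force: [-0.6, -0.1, -0.6]
opening: 0.0399
position: [0.4917, -0.3128, 0.1981]
ft_force: [0.6, -0.1, 0.3]
opening: 0.04
position: [0.5159, -0.0841, 0.2255]
ft_force: [1.5, 0.1, 0.7]
opening: 0.04
position: [0.5408, 0.1411, 0.2253]
ft_force: [0.7, -0.3, 0.8]
opening: 0.0401
position: [0.5669, 0.2202, 0.1767]
ft_force: [0.5, -0.6, -0.7]
opening: 0.04
18.6 [0.5637 0.2187 0.1734] [ 0.35  0.01 -0.58  0.49 -0.19  0.33] [0.5 0.2 0.5] 0.0397
[[-0.867  0.026  0.498]
 [ 0.02   1.    -0.016]
 [-0.498 -0.004 -0.867]]
```

```bash
python3 -m crank '[[[0.3,-0.4,-2.2],[0,0,0]],[[0.4,-0.4,-2.2],[0,0,0]],[[0,0,0],[0,0,0]],[[0,0,0],[0,0,0]]]' >/dev/null;python3 st.py
cat > brass.py <<'E'
from h import *
import sys
c=robot.get_calibration("wrist");s=robot.read_state();R=Rn.from_rotvec(s["tool_rot"]).as_matrix();p=s["position"]
im=robot.get_image("wrist");cv2.imwrite(sys.argv[1],im[:,:,::-1])
m=cv2.inRange(cv2.cvtColor(im,cv2.COLOR_RGB2HSV),(14,110,50),(24,230,255));n,l,st,ce=cv2.connectedComponentsWithStats(m)
for i in range(1,n):
    if st[i,4]>400: print(st[i],ce[i].round(1))
# predicted long bar outline from rack pose
B=[(-35+.866*a-.5*14, -45+b, 40+.5*a+.866*14) for a,b in [(0,7),(0,-7),(84,7),(84,-7)]]
print("pred",proj(c,planar([.608,.2548,-.027],B)).round(1).tolist())
E
python3 brass.py pics/w9.png
```

```text
19.0 [0.5765 0.2118 0.1344] [ 0.33  0.07 -0.62  0.38 -0.18  0.31] [-0.5  0.2  0.9] 0.0399
[[-0.862  0.027  0.506]
 [ 0.023  1.    -0.015]
 [-0.506 -0.001 -0.863]]
[ 268  147   22  122 1375] [277.9 189.1]
pred [[289.3, 146.2], [266.8, 146.2], [288.6, 267.9], [268.5, 267.8]]
```

```bash
python3 -m crank '[[[0.9,-0.1,-1.9],[0,0.3,0]],[[0.9,-0.1,-1.9],[0,0,0]],[[0.9,0,-1.9],[0,0,0]],[[0.7,0,-1.5],[0,0,0]],[[0,0,0],[0,0,0]]]' >/dev/null
python3 -m crank '[[[0,0,0],[0,0,0]],[[0,0,0],[0,0,0]]]' >/dev/null;python3 st.py
```

```text
19.75 [0.6083 0.2098 0.0615] [ 0.31  0.23 -0.63  0.22 -0.17  0.29] [-0.4 -0.2 -0.1] 0.0398
[[-0.865  0.026  0.501]
 [ 0.021  1.    -0.015]
 [-0.501 -0.002 -0.865]]
```

```bash
python3 -m crank '[[[0.1,0,-0.2],[0,0,0]],[[0,0,0],[0,0,0]]]' |grep pos
python3 -m crank '[[[0,0,0],[0,0,0]],[[0,0,0],[0,0,0]],[[0,0,0],[0,0,0]],[[0,0,0],[0,0,0]],[[0,0,0],[0,0,0]]]' 0 60 | grep -E 'pos|ft|open'
python3 -m crank '[[[-0.5,0,0.9],[0,0,0]],[[-1,0,1.8],[0,0,0]],[[-1,0,1.8],[0,0,0]],[[0,0,3],[0,0,0]],[[0,0,3],[0,0,0]]]'| grep -E 'pos|ft|open'
python3 -m crank '[[[0,0,3],[0.2,7.5,0]],[[0,0,2],[0.2,7.5,0]],[[0,0,2],[0.2,7.5,0]],[[0,0,0],[0.2,7.5,0]]]'| grep -E 'pos|ft|open'
python3 -m crank '[[[-0.5,-4.5,0],[0,0,-1]],[[-0.5,-4.5,0],[0,0,-1]],[[-0.5,-4.5,0],[0,0,-1]],[[-0.5,-4.5,0],[0,0,-1]],[[-0.7,-4.5,0],[0,0,-1]]]'| grep -E 'pos|ft|open'
python3 -m crank '[[[-0.5,-4.5,0],[0,0,0]],[[-0.5,-4.5,0],[0,0,0]],[[-0.5,-3.5,-2],[0,0,0]],[[0,0,-3],[0,0,0]],[[0,0,-3],[0,0,0]]]'| grep -E 'pos|ft|open'
python3 -m crank '[[[0,0,0],[0,0,0]],[[0,0,0],[0,0,0]]]' >/dev/null;python3 st.py
python3 - <<'E'
from h import *
c=robot.get_calibration("wrist")
im=robot.get_image("wrist");cv2.imwrite("pics/w10.png",im[:,:,::-1])
g=[.528,-.149,-.112];rim=planar(g,[(59,44,20),(59,-44,20),(-59,-44,20),(-59,44,20)])
cv2.polylines(im,[proj(c,rim).astype(np.int32)],True,(255,0,0))
a=cv2.imread("pics/w8.png")
cv2.imwrite("pics/c10.png",cv2.resize(np.hstack([im[:,100:460,::-1],a[:,100:460]]),(720,420)))
E
```

```text
position: [0.6083, 0.2094, 0.0582]
position: [0.6079, 0.2092, 0.0577]
ft_force: [-4.2, -0.7, 4.8]
opening: 0.0123
position: [0.5808, 0.2088, 0.1619]
ft_force: [1.1, 0.4, -1.5]
opening: 0.0121
position: [0.5854, 0.2101, 0.2342]
ft_force: [1.3, 0.7, -1.5]
opening: 0.0126
position: [0.5556, -0.0172, 0.2283]
ft_force: [0.5, -0.4, -1.4]
opening: 0.0126
position: [0.5412, -0.1422, 0.1482]
ft_force: [0.8, -0.4, -2.4]
opening: 0.0123
22.55 [ 0.5406 -0.1403  0.1483] [-0.37  0.21 -0.29  1.06  0.   -0.26] [-0.7  0.1 -1. ] 0.0125
[[-0.994  0.111  0.011]
 [ 0.111  0.994 -0.003]
 [-0.011 -0.002 -1.   ]]
```

View pics/c10.png

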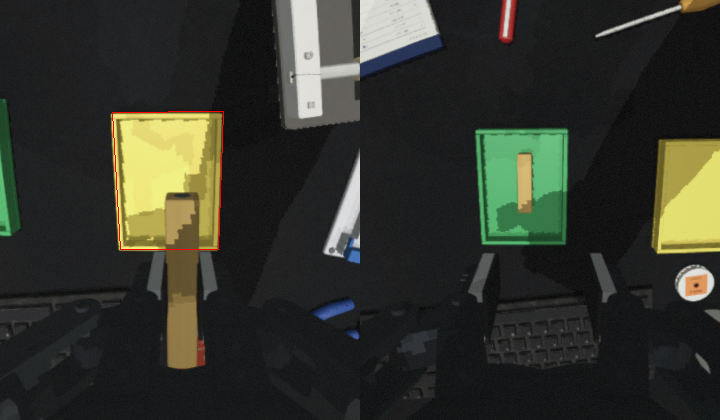

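```bash
python3 -m crank '[[[-0.9,-0.4,-2],[0,0,0]],[[-0.9,-0.4,-3],[0,0.6,0]],[[0,0,-3],[0,0,0]],[[0,0,-2.5],[0,0,0]],[[0,0,-1.5],[0,0,0]]]'| grep -E 'pos|ft|open'
python3 -m crank '[[[0,0,0],[0,0,0]],[[0,0,0],[0,0,0]],[[0,0,0],[0,0,0]]]' >/dev/null;python3 st.py
```

```text
position: [0.5243, -0.1486, 0.0288]
ft_force: [-0.2, 0.5, -0.8]
opening: 0.0125
23.4 [ 0.5255 -0.1493  0.0306] [-0.39  0.32 -0.43  0.81 -0.   -0.28] [-0.3  0.  -1.2] 0.0124
[[-0.994  0.111  0.006]
 [ 0.111  0.994 -0.005]
 [-0.006 -0.005 -1.   ]]
```

```bash
python3 -m crank '[[[-0.1,0,-1],[0,0,0]],[[0,0,-0.7],[0,0,0]],[[0,0,0],[0,0,0]],[[0,0,0],[0,0,0]]]'| grep -E 'pos|ft|open'
python3 -m crank '[[[0,0,-0.4],[0,0,0]],[[0,0,0],[0,0,0]]]'| grep -E 'pos|ft|open'
```

```text
position: [0.5219, -0.1485, 0.0109]
ft_force: [0.4, 0.0, -1.2]
opening: 0.0126
position: [0.5222, -0.1486, 0.007]
ft_force: [0.3, -1.7, -1.4]
opening: 0.0122
```

```bash
python3 -m crank '[[[0,0,-0.15],[0,0,0]],[[0,0,0],[0,0,0]]]'| grep -E 'pos|ft|open'
python3 -m crank '[[[0,0,0],[0,0,0]],[[0,0,0],[0,0,0]],[[0,0,0],[0,0,0]]]' 4 | grep -E 'pos|ft|open'
python3 -m crank '[[[0,0,2],[0,0,0]],[[0,0,4],[0,0,0]],[[0,0,4],[0,0,0]],[[0,0,4],[0,0,0]],[[-0.5,0,4],[0,0,0]]]'| grep -E 'pos|ft|open'
python3 -m crank '[[[0,-3,1],[0,0,0]],[[0,-3,0],[0,0,0]],[[0,0,0],[0,0,0]],[[0,0,0],[0,0,0]]]' | grep -E 'clock|pos|ft|open'
python3 - <<'E'
from h import *
w=robot.get_image("wrist")[:,:,::-1];t=robot.get_image("scene")[140:380,180:460,::-1]
cv2.imwrite("pics/c11.png",np.hstack([cv2.resize(w,(460,345)),cv2.resize(t,(340,345))]))
E
```

```text
position: [0.5224, -0.1487, 0.0058]
ft_force: [-0.1, 0.3, -1.4]
opening: 0.0125
position: [0.5227, -0.1488, 0.0062]
ft_force: [-0.8, 0.6, 0.0]
opening: 0.0402
position: [0.5177, -0.1487, 0.1878]
ft_force: [1.4, -0.4, -0.1]
opening: 0.04
clock: 25.4
position: [0.5172, -0.2089, 0.1959]
ft_force: [-0.2, 0.0, 0.0]
opening: 0.0399
```

View pics/c11.png

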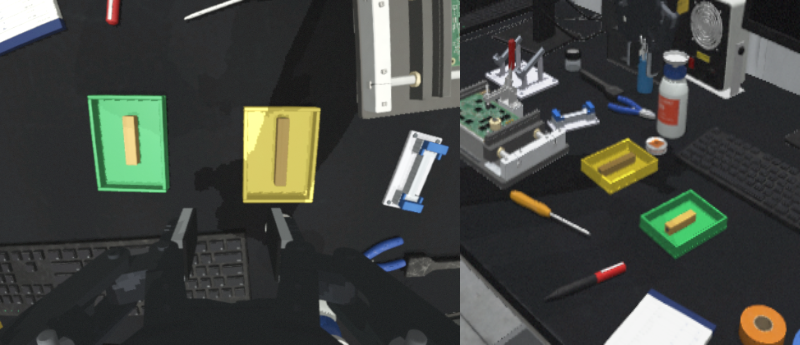

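Both bars lie flat in their trays, short in green at wrist-picture (131,140) and long in yellow at (282,152). The gauge and rack are empty, the bottle is upright, and the robot is clear of everything.

```bash
python3 -c "
from rig import robot
print(robot.job_done(),robot.read_state()['clock'])"
```

```text
the job is handed in; nothing more can be done
the job is handed in; nothing more can be done
```

The job is done and handed in at about 25.4 s of the 54 s allowed. I seated the short bar in the gauge slot and released it there. Pictures from two sides showed it flat on the floor between the cheeks. I then put it in the green tray and the long bar in the yellow tray.

**Last checks:** the final wrist and scene pictures show each bar flat in its own tray, the gauge and rack empty, the bottle upright, and the robot touching nothing. The wrist force was about 0 N at the end. It read about 7 N on each axis at most in the moves I printed.

**Disagreements and failures along the way:**
- **Camera offset:** the top camera disagreed with the wrist camera by about 3–6 mm, mostly in y. I trusted the wrist camera, because it gave the same positions with the tool turned half round, and the grasps and gauge fit agreed with it.
- **Wrist joint limit:** the last joint hit its end of travel on the first approach. I turned the tool half round and carried on from there.
- **Bar tilt:** the wrist picture suggested the held short bar was pitched by 1.5–3 degrees. It settled flat in the gauge all the same.
- **Clamp knob:** my position for the red clamp knob was only rough, as the three views disagreed by about 5 pixels. I kept well clear of it.

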